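Re-rinse a toppled tumbler and stand it back in its row

ROBOT

A 6-joint arm with a two-finger parallel gripper is mounted at the origin on a cart in front of the work surface, level with it; the furniture and walls round the work are solid. World frame = base frame: x ahead of the robot, y to its left, z up, the work surface at z = 0. Lengths are in m, angles in rad, forces in N, time in s.
With the tool pointing down it reaches from about 0.225 to 0.725 m from the base axis. Payload 3.1 kg.
Tool frame: the origin (TCP) lies midway between the tips of the shut fingers; the grasp point (between the pads) lies 19 mm behind it (r.grasp_offset is the z of the grasp point in the tool frame, in m); z points along the fingers, y is the line along which they close (so a half turn about z gives the same grasp; the last joint's range is limited). The gripper opens to 85 mm and grips with 20 to 120 N. Pads are 22 mm wide; open, the fingers measure 114 mm over their backs; the gripper's body (76 mm by 85 mm) begins 54 mm behind the grasp point. The pads swing forward as they close: fully open they stand 13 mm farther back than shut.
Start: joints at [0.977, 0.048, 0.099, 1.622, 0, 1.443], TCP at [0.236, 0.469, 0.231] pointing down, gripper open.
Joint ranges: [-2.91, 2.91], [-0.99, 1.94], [-1.21, 1.42], [-2.12, 2.29], [-1.49, 1.47], [-3.14, 3.14]. Speed limits (rad/s): [2.79, 2.79, 3.14, 3.14, 3.14, 3.14].

INTERFACE

Orientations are given as a unit quaternion [x, y, z, w].
In Python, from cell import r, cams gives the robot as it stands.
- The arm moves only by the tool arm_command, never from a script. Its argument "series" is a list that holds one entry, the list of rows, each a list of 5 numbers: the finger opening in m, from 0 to 0.0854, then the shift along the tool's x, y, z in m, then the turn about the tool's z in degrees. In form: [[[fingers, x, y, z, yaw], ...]]. A call has 1 to 20 rows; each row shifts and turns the commanded pose from where the row before left it, along the tool's axes as they then stand; what a row does not reach is not made up. A row lasts 1/8 s, in which the tool goes at most 62.5 mm and 10.7 degrees, less where a joint would pass 70% of its speed; a pose out of reach is approached as far as the arm can. A call is refused whole if a number of a shift passes 0.0625 or a number of a turn 10.7, either way. A call with a gripper value outside its range is refused whole. The fingers move at their own pace and stop on an object; "newtons" is the grip in N (left out, the last holds). Time passes only in rows, so rows that do not move let the fingers close. It gives the time, the measured TCP pose, the force, the opening and the grip force at its end, in the units of the state.
- r.state(): the state, without advancing time (a new reading comes with each control period).
- cams.grab_frame(name): name is "scene" or "top"; returns a dict with "pixels" (480x640x3 uint8, red, green, blue), "depth" (480x640 float32, m along the optical axis (not along the pixel's ray), 0 where there is no reading), "K" (3x3 intrinsics, pixels), "view" (4x4, takes a point from world to camera coordinates). Camera axes: x right, y down, z forward; pixel columns grow to the right and rows downward; lengths in m; the calibration is good to about 2 mm. A picture is of the moment at which its call begins.
- r.close_job(): hands the job in; it is judged then, once.
Trained networks look in a picture, given as the dict that the camera call returned (one of the last four; its "shot" number tells which), for a name from the list of things; names that differ only in an ending like _2 or _b are one class to them, and where a whole thing is asked for, a point or a joint stands for the part that bears it (a point fixed in the world has none). Each returns a list of dicts, best first, with "score" (0 to 1); they miss things now and then, are a little off and sometimes report something else, mostly with a low value. They report only what shows in the picture. A call takes as long as a camera call.
- cams.cut_out(picture, thing): "pixels" (480x640 bool, what is visible of it) and "bbox" ([centre column, centre row, width, height] in pixels, round what is visible of it).
The state is a dict: "t": time; "joint_positions": joint angles; "dq": joint speeds; "effort": joint torques, N m; "tool_pos": TCP position; "tool_rot": TCP orientation; "wrist_force": force on the tool from outside, world axes, zero at the start; "moment": the same for the moment, N m; "finger_gap": finger opening in m; "finger_force": force on a finger pad.
Only numpy, scipy, OpenCV 4.12 (cv2) and the standard library are available. Lean on these libraries where they do the work, as an engineer would, in place of code of your own. Each camera call takes 0.05 s, during which the arm holds its last target. There are 200 camera calls.

TASK

One tumbler has toppled out of the drying row and lies on the worktop. Turn it mouth down, press it squarely down on the sprung spider of the glass rinser for a moment to rinse it, then stand it mouth down in the gap between the other tumblers in the drainer lane. Set it down rather than dropping it, and leave the other tumblers standing where they are.

Things in the scene. Friction and masses are not known exactly. Their poses are not given: they have to be found in the camera images.
- fallen_glass: Clear tumbler lying on its side on the worktop, mouth roughly to the right. Slightly tapered, 88 mm long; diameter 66 mm at the mouth, 60 at mid-length, 56 near the rounded base; 0.24 kg. Origin: centre of the mouth; z runs from mouth to base (straight up when it stands mouth down). Lying, its axis is 33 mm up at the mouth, 28 at the base. Solid: fingers cannot enter the mouth.
- row_glass_1: Tumbler standing mouth down in the drainer lane, the one nearest the robot, 70 mm in diameter, 90 mm tall; origin at the centre of its rim, on the lane floor; z up.
- row_glass_2: Tumbler standing mouth down in the lane, 71 mm in diameter at its rim, 88 mm tall; on the robot's side of the gap. Origin as row_glass_1. The gap's middle lies halfway between row_glass_2 and row_glass_3.
- row_glass_3: Tumbler standing mouth down in the lane, 71 mm in diameter at its rim, 82 mm tall; on the far side of the gap, its centre 160 mm from that of row_glass_2. Origin as row_glass_1.
- row_glass_4: Tumbler standing mouth down in the lane, the farthest one, 72 mm in diameter, 85 mm tall; origin as row_glass_1.
- glass_drainer: Fixed single-row glass drainer on the left: steel tray 450 x 112 mm with a wire floor 24 mm above the worktop and one lane between two low rails, 82 mm apart inside, their tops 49 mm above the worktop (25 mm above the lane floor). Origin on the worktop under the middle of the tray; x runs along the lane (roughly away from the robot), y across it, z up.
- glass_rinser: Fixed counter-top glass rinser: square steel drip tray 150 x 150 mm, 20 mm high, with a black six-armed sprung spider in its middle. Origin on the worktop under its centre; z up.
- spider_top (a point): Centre of the flat top of the rinser's spider (arms reach 47 mm from the centre), 34 mm above the worktop when up; moves down with it.
- rinser_spider (a joint): Travel of the spider in m: 0 up, 0.010 fully down. The spring carries the weight of a glass; it starts to yield at about 4 N and takes about 10 N fully down, and springs back when released.

How it is judged:
On the way:
1. the fallen glass, mouth down and centred within 15 mm, presses the rinser's spider down at least 7 mm for 0.3 s (value of joint rinser_spider above 0.007 m and contact force between fallen_glass and glass_rinser above 3 N and angle between fallen_glass's own z axis and vertical below 0.2 rad and horizontal distance between fallen_glass and spider_top below 0.015 m), for 0.3 s.
At the end, for the whole second after the job is handed in: The fallen glass stands mouth down, at rest, on the drainer's lane floor (5 mm), within 15 mm of the lane's middle and less than 110 mm from row_glass_2 and row_glass_3; the spider is up (2 mm); the four row glasses stand upright within 15 mm of where they were (angle between each of fallen_glass, row_glass_1, row_glass_2, row_glass_3, row_glass_4's own z axis and vertical below 0.08 rad and z of fallen_glass in the frame of glass_drainer between 0.019 and 0.029 m and y of fallen_glass in the frame of glass_drainer between -0.015 and 0.015 m and horizontal distance between fallen_glass and row_glass_2 below 0.11 m and horizontal distance between fallen_glass and row_glass_3 below 0.11 m and linear speed of fallen_glass below 0.02 m/s and value of joint rinser_spider below 0.002 m and distance of each of row_glass_1, row_glass_2, row_glass_3, row_glass_4 from where it was at the start of the episode below 0.015 m); the robot touches nothing.
It fails at once if one of the row glasses is knocked over (tilted more than 0.4 rad) (angle between any of row_glass_1, row_glass_2, row_glass_3, row_glass_4's own z axis and vertical above 0.4 rad).
It fails at once if the fallen glass is dropped: let go mouth down in the air, its rim more than 55 mm above the worktop (height (world z) of fallen_glass above 0.055 m and angle between fallen_glass's own z axis and vertical below 1.2 rad and contact force between the fingers and fallen_glass below 0.2 N).
It also fails if it takes over 56 s, if anything falls off the work surface, if the arm or the gripper's body presses on something with over 40 N, if the wrist force passes 120 N, or if a joint passes its speed limit or range.

## Working session

There is one attempt and no reset: what is moved stays moved. The work goes in short steps, Python scripts to look and compute and a tool call to move; the robot and the scene stay as the last step left them, time stands still between calls to the robot, and variables do not carry over. Pictures are saved under pics/ and viewed, at most 10 in all, crops included, and the job is handed in when it is done.

Besides the shell and the picture viewer there is one more tool, called after "Call:" by a JSON object that holds its "op" and its "data", one argument or row to a line. arm_command: Moves the arm, as the interface text tells. Its arguments: {"type":"object","properties":{"series":{"type":"array"},"newtons":{"type":"number"}},"required":["series"]}

```bash
ls; mkdir -p pics; cat > h.py <<'E'
import numpy as np, cv2
from cell import r, cams
def world(f, mask):
    v,u=np.nonzero(mask&(f["depth"]>0)); d=f["depth"][v,u]
    K=f["K"]; c=np.stack([(u-K[0,2])/K[0,0]*d,(v-K[1,2])/K[1,1]*d,d,np.ones_like(d)])
    return (np.linalg.inv(f["view"])@c)[:3].T
def save(f,n): cv2.imwrite("pics/"+n,f["pixels"][:,:,::-1])
E
python3 - <<'E'
from h import *
np.set_printoptions(precision=4,suppress=True)
print(r.state(), r.grasp_offset)
ims=[]
for n in ("scene","top"):
    f=cams.grab_frame(n); save(f,n+"0.png"); print(n,f["K"].tolist()); print(f["view"])
    for t in ("fallen_glass","row_glass_1","glass_drainer","glass_rinser","spider_top"):
        for o in cams.cut_out(f,t):
            p=world(f,o["pixels"])
            print(t,round(o["score"],2),o["bbox"],len(p), np.percentile(p,[2,50,98],axis=0).round(3).tolist() if len(p) else '')
E
```

```text
pics
{'t': 0.0, 'joint_positions': array([ 0.9772,  0.0488,  0.0976,  1.622 , -0.    ,  1.443 ]), 'dq': array([-0.0002,  0.0004, -0.001 ,  0.0007, -0.0006,  0.0003]), 'effort': array([ -0.0007, -33.8778,  32.0018,   0.0202,  -0.0004,   0.    ]), 'tool_pos': array([0.2355, 0.4685, 0.2301]), 'tool_rot': array([ 0.2308,  0.973 , -0.0011, -0.0004]), 'wrist_force': array([-0.4244, -1.5018, -0.0777]), 'moment': array([ 0.0007, -0.0112, -0.0127]), 'finger_force': 0.0, 'finger_gap': 0.08535835755754738} -0.0187
scene [[438.31183251117466, 0.0, 317.2715059379564], [0.0, 438.31183251117466, 244.49724938977258], [0.0, 0.0, 1.0]]
[[ 0.8611 -0.5083  0.0079 -0.4226]
 [-0.3063 -0.5312 -0.7899  0.2293]
 [ 0.4058  0.6778 -0.6131  0.6288]
 [ 0.      0.      0.      1.    ]]
fallen_glass 0.74 [383.0, 274.5, 59.7, 47.4] 1711 [[0.561, -0.099, 0.001], [0.586, -0.068, 0.045], [0.642, -0.017, 0.064]]
row_glass_1 0.85 [323.4, 190.6, 34.9, 43.1] 1160 [[0.597, 0.177, 0.026], [0.619, 0.191, 0.078], [0.658, 0.238, 0.106]]
row_glass_1 0.74 [259.6, 205.1, 34.4, 49.1] 1279 [[0.438, 0.188, 0.031], [0.462, 0.2, 0.084
[... 1129 characters left out ...]
2 [258.9, 284.2, 41.8, 38.0] 1113 [[0.439, 0.192, 0.014], [0.471, 0.217, 0.11], [0.501, 0.254, 0.115]]
row_glass_1 0.56 [264.4, 205.5, 41.8, 40.8] 1098 [[0.597, 0.181, 0.026], [0.624, 0.208, 0.104], [0.657, 0.239, 0.109]]
glass_drainer 0.57 [265.4, 245.3, 70.4, 213.8] 6792 [[0.337, 0.156, 0.004], [0.548, 0.202, 0.011], [0.773, 0.275, 0.051]]
glass_rinser 0.66 [377.7, 290.5, 78.6, 78.6] 5133 [[0.388, -0.093, 0.003], [0.46, -0.02, 0.01], [0.533, 0.053, 0.035]]
glass_rinser 0.56 [394.4, 225.8, 47.7, 42.3] 1320 [[0.561, -0.094, 0.001], [0.594, -0.05, 0.054], [0.633, -0.006, 0.065]]
spider_top 0.59 [379.1, 290.2, 39.0, 46.3] 480 [[0.423, -0.055, 0.012], [0.457, -0.02, 0.033], [0.5, 0.018, 0.038]]
```

```bash
python3 - <<'E'
from h import *
a=cv2.imread("pics/top0.png"); b=cv2.imread("pics/scene0.png")
c=np.hstack([cv2.resize(a[180:340,300:460],(400,400)),cv2.resize(b[200:360,280:440],(400,400))])
cv2.imwrite("pics/c0.png",c)
np.set_printoptions(precision=4,suppress=True)
for n in ("top","scene"):
    f=cams.grab_frame(n); o=cams.cut_out(f,"fallen_glass")[0]; p=world(f,o["pixels"]); p=p[p[:,2]>0.04 if n=="top" else p[:,2]>.02]
    (c,s,ang)=cv2.minAreaRect(p[:,:2].astype(np.float32)); print(n,c,s,ang, cv2.fitLine(p[:,:2].astype(np.float32),cv2.DIST_L2,0,.01,.01).ravel())
    q=p[p[:,2]>.052]
    for y in np.arange(-.11,.01,.01):
        m=(abs(p[:,1]-y)<.005)
        if m.sum()>5: z=p[m]; print(round(y,3),m.sum(),z[:,0].min().round(4),z[:,0].max().round(4),z[:,2].max().round(4), z[z[:,2].argmax(),0].round(4))
E
```

```text
top (0.5949211716651917, -0.048473604023456573) (0.06182539463043213, 0.087552510201931) 22.507728576660156 [ 0.3541 -0.9352  0.5949 -0.0504]
-0.1 11 0.5825 0.5921 0.0606 0.5921
-0.09 76 0.5782 0.6185 0.067 0.6155
-0.08 140 0.5757 0.6372 0.0694 0.6111
-0.07 156 0.5721 0.6375 0.0661 0.6055
-0.06 152 0.568 0.6342 0.0673 0.6135
-0.05 148 0.5658 0.6304 0.0645 0.6037
-0.04 143 0.5617 0.6235 0.0628 0.5979
-0.03 138 0.5616 0.6197 0.0606 0.59
-0.02 130 0.5593 0.6135 0.0602 0.586
-0.01 79 0.5652 0.6073 0.0589 0.5882
-0.0 12 0.59 0.6031 0.0511 0.5955
scene (0.5986385345458984, -0.05029929429292679) (0.06702594459056854, 0.08944626152515411) 23.16586685180664 [ 0.5528 -0.8333  0.588  -0.0608]
-0.1 76 0.5829 0.5964 0.0599 0.5964
-0.09 165 0.579 0.6247 0.0662 0.6124
-0.08 214 0.5762 0.6464 0.0663 0.6159
-0.07 225 0.5721 0.6433 0.0653 0.608
-0.06 165 0.5677 0.6384 0.063 0.6053
-0.05 164 0.5643 0.6178 0.0616 0.6036
-0.04 145 0.5616 0.6167 0.0608 0.5935
-0.03 132 0.5589 0.6029 0.0591 0.5936
-0.02 92 0.5584 0.6002 0.0566 0.5909
-0.01 21 0.5724 0.6017 0.055 0.5842
```

View pics/c0.png

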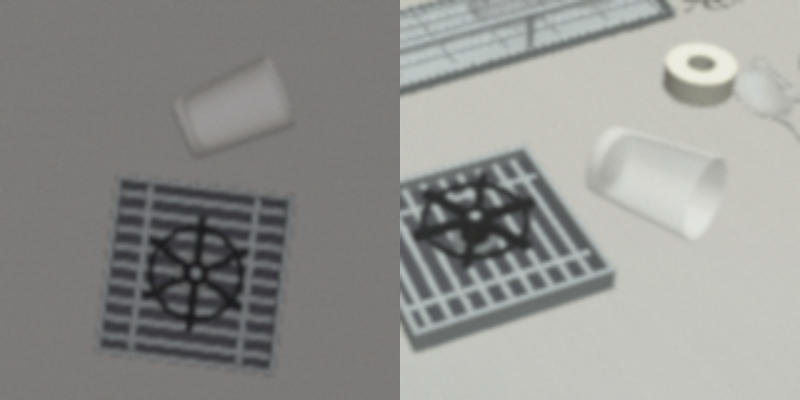

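View pics/scene0.png

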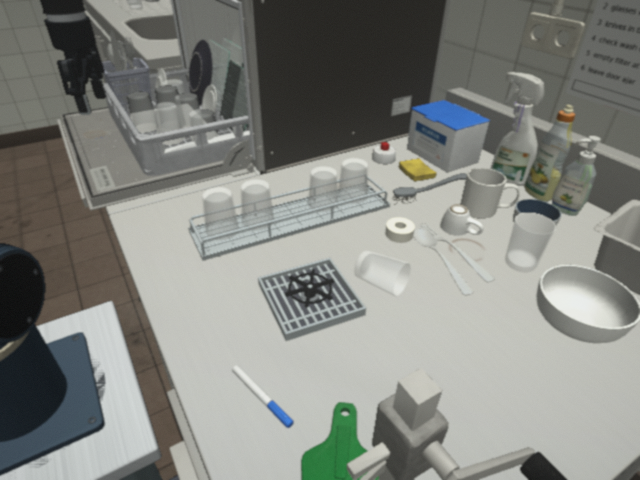

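```bash
cat >> h.py <<'E'
from scipy.spatial.transform import Rotation as R
def delta(x,y,z,ang=None):
    "tool-axes shift and tool-z yaw (deg) to put TCP at x,y,z with tool y at heading ang (deg)"
    s=r.state(); M=R.from_quat(s["tool_rot"]).as_matrix()
    d=M.T@(np.array([x,y,z])-s["tool_pos"]); a=np.degrees(np.arctan2(M[1,1],M[0,1]))
    print("t",round(s["t"],2),"pos",s["tool_pos"].round(4),"yang",round(a,2),"grip",round(s["finger_gap"],4),s["finger_force"],"F",s["wrist_force"].round(2))
    print("shift",d.round(4),"yaw",None if ang is None else round((a-ang+90)%180-90,2))
E
python3 - <<'E'
from h import *
np.set_printoptions(precision=4,suppress=True)
f=cams.grab_frame("top")
cs={}
C=[]
for n in ("top","scene"):
    f=cams.grab_frame(n)
    for o in sorted(cams.cut_out(f,"row_glass_1"),key=lambda o:o["bbox"][1]):
        p=world(f,o["pixels"]); zt=np.percentile(p[:,2],95); t=p[p[:,2]>zt-.006]
        (c,rad)=cv2.minEnclosingCircle(t[:,:2].astype(np.float32)); print(n,o["score"].__round__(2),np.array(c),rad,zt)
    for t in ("spider_top","glass_rinser","glass_drainer"):
        for o in cams.cut_out(f,t)[:1]:
            p=world(f,o["pixels"]); p=p[(p[:,2]>(.028 if t=="spider_top" else .008))]; (c,s,a)=cv2.minAreaRect(p[:,:2].astype(np.float32)); (c2,rad)=cv2.minEnclosingCircle(p[:,:2].astype(np.float32))
            print(n,t,c,s,a,'circ',c2,rad,np.median(p[:,2]))
            if t=="glass_drainer":
                q=p[(p[:,2]>.042)&(p[:,2]<.055)]; print("rails",len(q),cv2.minAreaRect(q[:,:2].astype(np.float32)))
    d=f["depth"]; p=world(f,d>0); m=(abs(p[:,0]-.66)<.09)&(abs(p[:,1]-.03)<.1)&(p[:,2]>.012); q=p[m]; 
    b=q[q[:,1]>0.005]; print("tape",b.min(0) if len(b) else '',b.max(0) if len(b) else '')
E
```

```text
top 0.85 [0.7088 0.2089] 0.030693918466567993 0.11054563945270418
top 0.78 [0.6305 0.214 ] 0.02985859289765358 0.10781131387203843
top 0.62 [0.4706 0.2244] 0.029981112107634544 0.11386781793146245
top 0.61 [0.3911 0.2295] 0.029254334047436714 0.11598679529653269
top spider_top (0.4584050178527832, -0.021088294684886932) (0.07653337717056274, 0.0846417173743248) 84.32361602783203 circ (0.4604339897632599, -0.020566975697875023) 0.044588640332221985 0.03328646697131754
top glass_rinser (0.46107473969459534, -0.02031644433736801) (0.15014776587486267, 0.15003550052642822) 82.92057037353516 circ (0.46194225549697876, -0.02045854553580284) 0.10329736769199371 0.0129965988848455
top glass_drainer (0.5542430877685547, 0.21820944547653198) (0.11358422785997391, 0.4491196274757385) 86.19830322265625 circ (0.5546408295631409, 0.21938543021678925) 0.23063494265079498 0.020249323206346537
rails 1315 ((0.5541781783103943, 0.2180231213569641), (0.09477929025888443, 0.44037654995918274), 86.15934753417969)
tape [0.6983 0.0267 0.0122] [0.7499 0.0842 0.0312]
scene 0.94 [0.7097 0.2046] 0.0310840606689
[... 325 characters left out ...]
98) 20.845077514648438 circ (0.4600718021392822, -0.024636371061205864) 0.04643090441823006 0.032719206347976426
scene glass_rinser (0.46078258752822876, -0.023533448576927185) (0.1522444188594818, 0.14974690973758698) 82.55577087402344 circ (0.4608686864376068, -0.023592719808220863) 0.1041189581155777 0.013317160634780334
scene glass_drainer (0.5554561018943787, 0.21532803773880005) (0.11779048293828964, 0.4514574706554413) 86.24541473388672 circ (0.5549970269203186, 0.21321076154708862) 0.23123593628406525 0.019632200955961077
rails 735 ((0.554254412651062, 0.21366064250469208), (0.0981915220618248, 0.4399104118347168), 86.10905456542969)
tape [0.6972 0.0215 0.0121] [0.75   0.0831 0.0273]
```

Call:
{"op": "arm_command", "data": {
  "series": [
    [[0.0854, -0.0384, -0.0204, 0, 0], [0.0854, -0.0384, -0.0204, 0, 0], [0.0854, -0.0384, -0.0204, 0, 0], [0.0854, -0.0384, -0.0204, 0, 0], [0.0854, -0.0384, -0.0204, 0, 0], [0.0854, -0.0384, -0.0204, 0, 0], [0.0854, -0.0384, -0.0204, 0, 0], [0.0854, -0.0384, -0.0204, 0, 0], [0.0854, -0.0384, -0.0204, 0, 0], [0.0854, -0.0384, -0.0204, 0, 0], [0.0854, -0.0384, -0.0204, 0, 0], [0.0854, -0.0384, -0.0204, 0, 0], [0.0854, -0.0384, -0.0204, 0, 0], [0.0854, -0.0384, -0.0204, 0, 0], [0.0854, 0, 0, 0, 10.2], [0.0854, 0, 0, 0, 10.2], [0.0854, 0, 0, 0, 10.2], [0.0854, 0, 0, 0, 10.2], [0.0854, 0, 0, 0, 0]]
  ],
  "newtons": 20
}}

```text
t: 3.72
tool_pos: [0.5878, -0.0276, 0.2312]
tool_rot: [0.555, 0.832, -0.0, -0.0]
wrist_force: [-0.2, 0.3, -1.2]
finger_gap: 0.0851
finger_force: 0.0
```

Call:
{"op": "arm_command", "data": {
  "series": [
    [[0.0854, 0.003, 0, 0.044, 0], [0.0854, 0, 0, 0.044, 0], [0.0854, 0, 0, 0.044, 0], [0.0854, 0, 0, 0.044, 0], [0.0854, 0, 0, 0.03, 0], [0.0854, 0, 0, 0.012, 0], [0.0854, 0, 0, 0, 0], [0.04, 0, 0, 0, 0], [0.04, 0, 0, 0, 0], [0.04, 0, 0, 0, 0], [0.04, 0, 0, 0, 0], [0.04, 0, 0, 0, 0]]
  ],
  "newtons": 20
}}

```text
t: 5.22
tool_pos: [0.5887, -0.025, 0.0158]
tool_rot: [0.555, 0.832, 0.001, 0.002]
wrist_force: [1.3, 0.4, 6.5]
finger_gap: 0.0562
finger_force: 21.3
```

Call:
{"op": "arm_command", "data": {
  "series": [
    [[0.04, 0, 0, -0.015, 0], [0.04, 0, 0, -0.015, 0], [0.04, 0, 0, -0.02, 0], [0.04, 0, 0, -0.02, 0], [0.04, 0, 0, -0.02, 0], [0.04, 0, 0, 0, 0]]
  ]
}}

```text
t: 5.98
tool_pos: [0.5883, -0.0251, 0.1059]
tool_rot: [0.555, 0.832, 0.001, 0.002]
wrist_force: [-0.1, -0.5, -3.8]
finger_gap: 0.0559
finger_force: 22.0
```

```bash
python3 - <<'E'
from h import *
delta(.46,-.022,.15)
f=cams.grab_frame("scene"); save(f,"s1.png"); o=cams.cut_out(f,"fallen_glass")
for q in o: p=world(f,q["pixels"]); print(q["score"],q["bbox"],np.percentile(p,[2,50,98],axis=0).round(3).tolist())
cv2.imwrite("pics/s1c.png",cv2.resize(f["pixels"][180:340,280:480,::-1],(800,600)))
E
```

```text
t 5.97 pos [ 0.5883 -0.0251  0.1059] yang 22.51 grip 0.0559 21.968264511669986 F [-0.06 -0.47 -3.8 ]
shift [ 0.0518 -0.1171 -0.0447] yaw None
0.72 [392.4, 235.6, 50.5, 46.9] [[0.568, -0.101, 0.089], [0.589, -0.073, 0.132], [0.643, -0.032, 0.151]]
```

View pics/s1c.png

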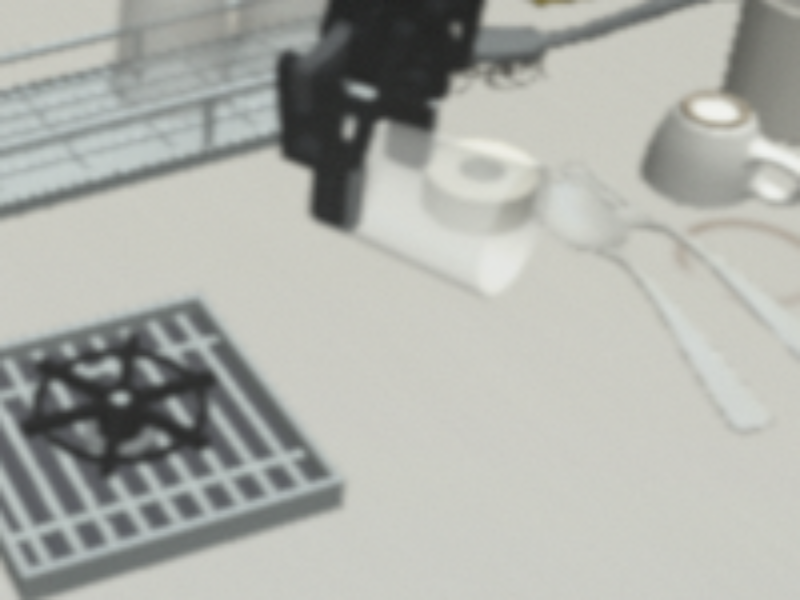

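```bash
cat >> h.py <<'E'
def mouth_fit(p, h):
    "p: glass points; h: heading (deg) of horizontal mouth direction; profile in the plane of the heading"
    u=np.array([np.cos(np.radians(h)),np.sin(np.radians(h))]); tp=r.state()["tool_pos"]
    s=(p[:,:2]-tp[:2])@u; w=(p[:,:2]-tp[:2])@np.array([-u[1],u[0]])
    for a in np.arange(-.04,.1,.01):
        m=(abs(s-a)<.005)
        if m.sum()>8: print(round(a,3),m.sum(),"z",np.percentile(p[m,2],[1,50,99]).round(4),"w",np.percentile(w[m],[1,99]).round(4))
E
python3 - <<'E'
from h import *
for n in ("top","scene"):
    f=cams.grab_frame(n); o=cams.cut_out(f,"fallen_glass"); print(n,len(o))
    if o: mouth_fit(world(f,o[0]["pixels"]),22.5-90)
f=cams.grab_frame("top"); p=world(f,f["depth"]>0)
m=(p[:,2]>.005)&(p[:,2]<.1)&(p[:,0]>.15)&(p[:,0]<.38)&(abs(p[:,1])<.16); q=p[m]
print(len(q), q.min(0) if len(q) else '',q.max(0) if len(q) else '')
h,_,_=np.histogram2d(q[:,0],q[:,1],bins=[np.arange(.14,.4,.02),np.arange(-.16,.18,.02)]); print(h.astype(int))
E
```

```text
top 0
scene 1
0.0 16 z [0.1393 0.1424 0.1438] w [-0.0108  0.0129]
0.01 104 z [0.1001 0.139  0.1438] w [-0.0296  0.0109]
0.02 171 z [0.0707 0.1328 0.1453] w [-0.0313  0.054 ]
0.03 182 z [0.0978 0.1334 0.1458] w [-0.0313  0.0108]
0.04 190 z [0.0981 0.1351 0.1464] w [-0.0323  0.0101]
0.05 234 z [0.0882 0.1303 0.1475] w [-0.0328  0.0293]
0.06 371 z [0.0843 0.1178 0.148 ] w [-0.0328  0.0316]
0.07 295 z [0.0838 0.1157 0.1482] w [-0.0332  0.0317]
103 [ 0.20255428 -0.15890208  0.00501926] [0.37197598 0.15781505 0.01725656]
[[ 0  0  0  0  0  0  0  0  0  0  0  0  0  0  0  0]
 [ 0  0  0  0  0  0  0  0  0  0  0  0  0  0  0  0]
 [ 0  0  0  0  0  0  0  0  0  0  0  0  0  0  0  0]
 [ 1  1  0  0  0  0  0  0  0  0  0  0  0  1  3  0]
 [ 0  0  0  0  0  0  0  0  0  0  0  0  0  0  1  0]
 [ 1  2  0  0  0  0  0  0  0  0  0  0  0  0  2  1]
 [ 0  0  0  0  0  0  0  0  0  0  0  0  0  1  1  0]
 [37 14  0  0  0  0  0  0  0  0  0  0  0  0  0  1]
 [25  0  0  0  0  0  0  0  0  0  0  0  0  0  2  0]
 [ 1  1  0  0  0  0  0  0  0  0  0  0  0  1  0  0]
 [ 0  1  0  0  0  0  0  0  0  0  0  0  0  0  1  2]
 [ 1  0  0  0  0  0  0  0  0  0  0  0  1  0  0  0]]
```

Call:
{"op": "arm_command", "data": {
  "series": [
    [[0.04, 0, 0, 0, -10.1], [0.04, 0, 0, 0, -10.1], [0.04, 0, 0, 0, -10.1], [0.04, 0, 0, 0, -10.1], [0.04, 0, 0, 0, -10.1], [0.04, 0, 0, 0, -10.1], [0.04, 0.02, -0.0017, 0, 0], [0.04, 0.04, -0.0017, 0, 0], [0.04, 0.04, -0.0017, 0, 0], [0.04, 0.04, -0.0017, 0, 0], [0.04, 0.04, -0.0017, 0, 0], [0.04, 0.04, -0.0017, 0, 0], [0.04, 0.04, -0.0017, 0, 0], [0.04, 0.024, 0, 0, 0], [0.04, 0, 0, 0.03, 0], [0.04, 0, 0, 0.03, 0], [0.04, 0, 0, 0.013, 0], [0.04, 0, 0, 0, 0]]
  ]
}}

```text
t: 8.57
tool_pos: [0.3023, -0.0023, 0.0294]
tool_rot: [0.06, 0.998, 0.0, -0.001]
wrist_force: [-0.2, 0.4, -2.8]
finger_gap: 0.0559
finger_force: 22.3
```

```bash
python3 - <<'E'
from h import *
delta(.305,-.002,.033,83)
f=cams.grab_frame("scene"); o=cams.cut_out(f,"fallen_glass"); print(len(o))
if o: mouth_fit(world(f,o[0]["pixels"]),-7)
E
```

```text
t 8.57 pos [ 0.3023 -0.0023  0.0294] yang 83.11 grip 0.0559 22.3435342918674 F [-0.18  0.45 -2.77]
shift [-0.0027  0.0007 -0.0036] yaw 0.11
2
-0.02 137 z [-0.0004  0.0487  0.0986] w [-0.032   0.0652]
-0.01 59 z [0.0135 0.057  0.0756] w [-0.0303  0.0282]
0.01 27 z [0.0273 0.0426 0.093 ] w [-0.0618 -0.027 ]
0.02 154 z [0.0244 0.0556 0.073 ] w [-0.0321  0.0069]
0.03 229 z [0.027  0.0637 0.0737] w [-0.0325  0.0145]
0.04 234 z [0.0264 0.0635 0.0736] w [-0.0334  0.0136]
0.05 230 z [0.0253 0.0642 0.0746] w [-0.0337  0.0168]
0.06 230 z [0.0251 0.0649 0.0752] w [-0.0338  0.015 ]
0.07 93 z [0.0315 0.0623 0.0754] w [-0.0348  0.0079]
```

Call:
{"op": "arm_command", "data": {
  "series": [
    [[0.04, -0.008, 0, 0, 0], [0.04, -0.008, 0, 0, 0], [0.04, -0.0034, 0, -0.006, 0], [0.04, -0.0034, 0, -0.0058, 0], [0.04, -0.0044, 0, -0.0053, 0], [0.04, -0.0044, 0, -0.0052, 0], [0.04, -0.0052, 0, -0.0044, 0], [0.04, -0.0052, 0, -0.0044, 0], [0.04, -0.0059, 0, -0.0034, 0], [0.04, -0.0059, 0, -0.0034, 0], [0.04, 0, 0, 0, 0]]
  ]
}}

```text
t: 10.05
tool_pos: [0.3575, -0.0093, 0.0696]
tool_rot: [0.06, 0.998, -0.0, 0.0]
wrist_force: [-4.9, -0.0, 4.8]
finger_gap: 0.0557
finger_force: 34.4
```

```bash
python3 - <<'E'
from h import *
delta(.305,-.002,.033,83)
f=cams.grab_frame("scene"); save(f,"s2.png"); o=cams.cut_out(f,"fallen_glass"); print(len(o))
if o: mouth_fit(world(f,o[0]["pixels"]),-7)
cv2.imwrite("pics/s2c.png",cv2.resize(f["pixels"][200:350,180:380,::-1],(800,600)))
E
```

```text
t 10.05 pos [ 0.3575 -0.0093  0.0696] yang 83.11 grip 0.0557 34.352153928775806 F [-4.88 -0.04  4.82]
shift [0.053  0.001  0.0366] yaw 0.11
1
-0.03 27 z [0.0822 0.0857 0.088 ] w [-0.0143  0.0099]
-0.02 165 z [0.0757 0.091  0.0966] w [-0.0267  0.0191]
-0.01 177 z [-0.0003  0.0978  0.1187] w [-0.0347  0.0844]
0.0 25 z [-0.0014  0.0611  0.1136] w [-0.0334  0.0598]
0.01 69 z [0.0361 0.0615 0.1   ] w [-0.0447 -0.0161]
0.02 154 z [0.026  0.0661 0.0904] w [-0.033  -0.0197]
0.03 232 z [0.021  0.0715 0.0989] w [-0.0332 -0.0004]
0.04 222 z [0.0284 0.0711 0.0942] w [-0.0349  0.0041]
0.05 175 z [0.0375 0.0662 0.0851] w [-0.0343  0.0057]
0.06 116 z [0.0123 0.0634 0.0743] w [-0.0314  0.0088]
0.07 59 z [0.0065 0.0589 0.065 ] w [-0.0231  0.0098]
```

View pics/s2c.png

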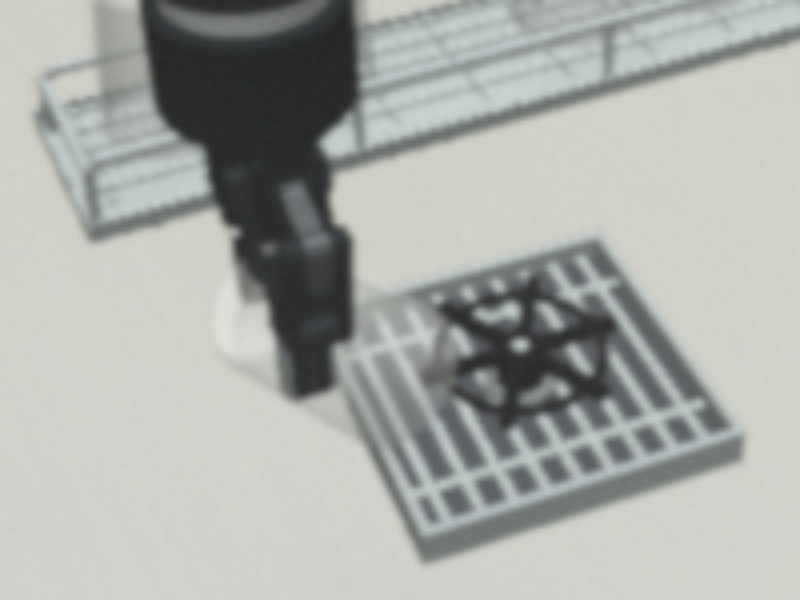

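Call:
{"op": "arm_command", "data": {
  "series": [
    [[0.04, -0.0064, 0, -0.004, 0], [0.04, -0.0064, 0, -0.004, 0], [0.04, -0.0068, 0, -0.0028, 0], [0.04, -0.0068, 0, -0.0024, 0], [0.04, -0.0068, 0, -0.001, 0], [0.04, -0.0068, 0, -0.001, 0], [0.04, 0, 0, 0, 0]]
  ]
}}

```text
t: 11.02
tool_pos: [0.3971, -0.014, 0.0839]
tool_rot: [0.06, 0.998, -0.0, 0.0]
wrist_force: [-3.2, -0.3, 0.9]
finger_gap: 0.0557
finger_force: 34.4
```

```bash
python3 - <<'E'
from h import *
delta(.305,-.002,.1,83)
for n in ("scene","top"):
    f=cams.grab_frame(n); o=cams.cut_out(f,"fallen_glass"); print(len(o))
    if o: mouth_fit(world(f,o[0]["pixels"]),-7)
E
```

```text
t 11.03 pos [ 0.3971 -0.014   0.0839] yang 83.11 grip 0.0557 34.36900098990009 F [-3.2  -0.25  0.94]
shift [ 0.0929  0.0009 -0.0162] yaw 0.11
1
-0.03 14 z [0.1038 0.107  0.1098] w [-0.0096  0.0081]
-0.02 164 z [0.0844 0.1096 0.1143] w [-0.0246  0.0169]
-0.01 220 z [0.0639 0.1132 0.1183] w [-0.0283  0.0222]
0.0 91 z [0.0364 0.0639 0.1194] w [-0.0297  0.012 ]
0.01 137 z [0.0325 0.0618 0.1259] w [-0.0329  0.0179]
0.02 180 z [0.0369 0.072  0.1031] w [-0.0336 -0.0253]
0.03 182 z [0.0394 0.0747 0.1055] w [-0.0344 -0.013 ]
0.04 159 z [0.0443 0.0732 0.1007] w [-0.0337 -0.0036]
0.05 93 z [0.0499 0.0674 0.0859] w [-0.0314 -0.0034]
0.06 34 z [0.0526 0.0601 0.0695] w [-0.0224  0.0007]
2
-0.04 82 z [-0.0022  0.0151  0.0514] w [0.1838 0.2961]
-0.03 86 z [-0.0009  0.0213  0.0604] w [0.1848 0.2953]
-0.02 119 z [-0.0019  0.0147  0.1131] w [0.1847 0.2971]
-0.01 159 z [-0.0015  0.0096  0.078 ] w [0.1854 0.3021]
0.0 241 z [0.0005 0.0095 0.0508] w [0.1859 0.2973]
0.01 228 z [-0.0003  0.0094  0.0517] w [0.1867 0.298 ]
0.02 124 z [-0.0012  0.0113  0.0516] w [0.1877 0.2984]
0.03 91 z [0.0027 0.0173 0.0517] w [0.1879 0.3007]
0.04 71 z [0.0049 0.0184 0.1092] w [0.1882 0.2994]
0.05 71 z [0.0053 0.0214 0.1093] w [0.1898 0.3013]
0.06 91 z [0.0017 0.0184 0.1117] w [0.1899 0.3052]
0.07 125 z [0.0033 0.0167 0.1079] w [0.1906 0.3014]
0.08 225 z [0.001  0.0105 0.0501] w [0.1903 0.3029]
0.09 256 z [-0.0013  0.0089  0.0509] w [0.1912 0.3078]
0.1 264 z [-0.001   0.0093  0.0516] w [0.1921 0.3093]
```

Call:
{"op": "arm_command", "data": {
  "series": [
    [[0.04, 0, 0, -0.02, 0], [0.04, 0.028, 0, 0, 0], [0.04, 0.04, 0, 0, 0], [0.04, 0.042, 0, 0.01, 0], [0.04, 0, 0, 0.016, 0], [0.04, 0, 0, 0.009, 0], [0.04, -0.005, 0, 0.0015, 0], [0.04, -0.005, 0, 0.0015, 0], [0.04, -0.005, 0, 0.0015, 0], [0.04, -0.005, 0, 0.0015, 0], [0.04, -0.005, 0, 0.0015, 0], [0.04, -0.005, 0, 0.0015, 0], [0.04, 0, 0, 0, 0]]
  ]
}}

```text
t: 12.85
tool_pos: [0.3172, -0.0042, 0.0593]
tool_rot: [0.06, 0.998, 0.0, -0.0]
wrist_force: [0.3, 1.0, -2.9]
finger_gap: 0.0557
finger_force: 33.7
```

```bash
python3 - <<'E'
from h import *
delta(.305,-.002,.1,83)
f=cams.grab_frame("scene"); o=cams.cut_out(f,"fallen_glass"); print(len(o))
if o: mouth_fit(world(f,o[0]["pixels"]),-7)
cv2.imwrite("pics/s3c.png",cv2.resize(f["pixels"][200:350,150:350,::-1],(800,600)))
E
```

```text
t 12.85 pos [ 0.3172 -0.0042  0.0593] yang 83.11 grip 0.0557 33.70102070693065 F [ 0.25  0.96 -2.9 ]
shift [ 0.0124  0.0008 -0.0407] yaw 0.11
1
-0.03 17 z [0.0769 0.0817 0.0841] w [-0.0124  0.0063]
-0.02 148 z [0.0672 0.0846 0.0887] w [-0.0259  0.0182]
-0.01 141 z [0.0401 0.088  0.0916] w [-0.0349  0.0191]
0.0 61 z [0.0161 0.0426 0.0961] w [-0.0325  0.0228]
0.01 131 z [0.0068 0.0422 0.1138] w [-0.0611 -0.0171]
0.02 217 z [0.008  0.0544 0.0935] w [-0.0333 -0.0162]
0.03 269 z [0.0148 0.0613 0.0955] w [-0.0344  0.0012]
0.04 208 z [0.0205 0.0534 0.0802] w [-0.0344  0.003 ]
0.05 144 z [0.0011 0.0462 0.0645] w [-0.0309  0.0942]
0.06 77 z [-0.0006  0.0368  0.0494] w [-0.0265  0.0854]
0.07 14 z [-0.0004  0.0119  0.0341] w [-0.0074  0.0614]
```

View pics/s3c.png

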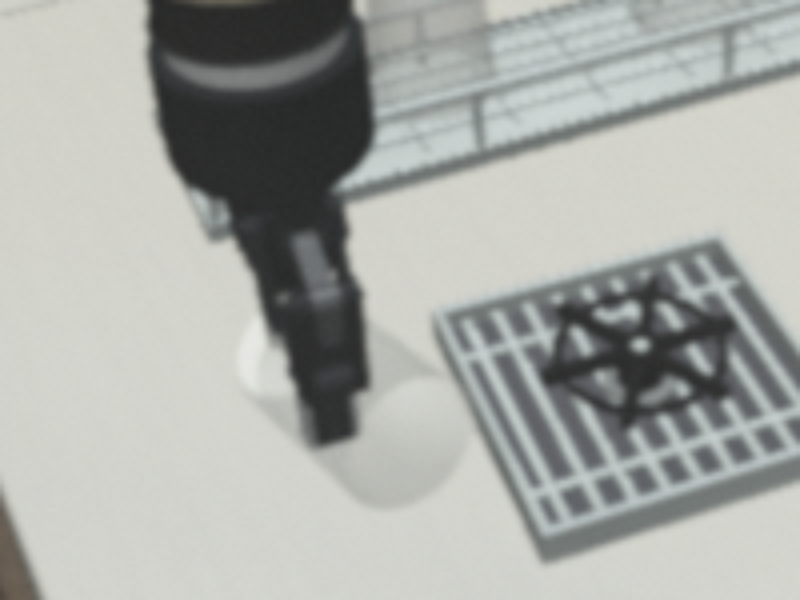

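```bash
cat >> h.py <<'E'
from scipy.optimize import least_squares
def cone_fit(h, name="scene"):
    "fit frustum to cut-out; heading h of mouth dir; prints tilt from vertical (deg), mouth centre along heading/across/z, rel. to TCP"
    f=cams.grab_frame(name); o=cams.cut_out(f,"fallen_glass")
    if not o: print("none"); return
    k=cv2.erode(o[0]["pixels"].astype(np.uint8),np.ones((3,3)))>0; p=world(f,k); tp=r.state()["tool_pos"]
    u=np.array([np.cos(np.radians(h)),np.sin(np.radians(h))]); B=np.array([[u[0],u[1],0],[-u[1],u[0],0],[0,0,1]])
    q=(p-tp)@B.T; q=q[(np.linalg.norm(q,axis=1)<.12)&(q[:,2]+tp[2]>.004)]
    def sdf(v):
        T,T2=v[:2]; a=np.array([-np.sin(T)*np.cos(T2),np.sin(T2),np.cos(T)*np.cos(T2)])  # mouth->base
        d=q-v[2:]; l=d@a; rho=np.linalg.norm(d-np.outer(l,a),axis=1); rr=.033-.005*np.clip(l,0,.088)/.088
        x=np.stack([rho-rr,np.maximum(-l,l-.088)]); return np.where((x<0).all(0),x.max(0),np.linalg.norm(np.maximum(x,0),axis=0))
    best=min((least_squares(sdf,[T,0,.05*np.sin(T),0,.01-.05*np.cos(T)],loss="soft_l1",f_scale=.002) for T in np.radians([0,20,40,70])),key=lambda s:s.cost)
    v=best.x; print("tilt",np.degrees(v[:2]).round(1),"mouth rel",v[2:].round(4),"mouth z",round(v[4]+tp[2],4),"world",(tp+B.T@v[2:]).round(4),"n",len(q),"cost",best.cost*1e6, "med",np.median(abs(sdf(v))).round(4))
E
python3 - <<'E'
from h import *
cone_fit(-7); cone_fit(-7,"top")
E
```

```text
tilt [28.8 -0.2] mouth rel [ 0.0376 -0.0009 -0.0433] mouth z 0.0162 world [ 0.3541 -0.0096  0.0162] n 1192 cost 311.7954861333178 med 0.0005
tilt [28.7 -0.5] mouth rel [ 0.0386  0.0014 -0.0472] mouth z 0.0123 world [ 0.3554 -0.0075  0.0123] n 494 cost 191.9123242755006 med 0.0006
```

Call:
{"op": "arm_command", "data": {
  "series": [
    [[0.04, 0, 0, 0.002, 0], [0.04, -0.005, 0, 0, 0], [0.04, -0.005, 0, 0, 0], [0.04, -0.005, 0, 0.0005, 0], [0.04, -0.005, 0, 0.001, 0], [0.04, -0.005, 0, 0.001, 0], [0.04, -0.005, 0, 0.002, 0], [0.04, -0.005, 0, 0.002, 0], [0.04, 0, 0, 0, 0]]
  ]
}}

```text
t: 14.28
tool_pos: [0.3398, -0.0066, 0.0557]
tool_rot: [0.06, 0.998, 0.0, -0.014]
wrist_force: [-43.0, 5.6, 53.8]
finger_gap: 0.0562
finger_force: 47.8
```

```bash
python3 - <<'E'
from h import *
delta(.305,-.002,.1,83)
cone_fit(-7); cone_fit(-7,"top")
E
```

```text
t 14.28 pos [ 0.3398 -0.0066  0.0557] yang 83.17 grip 0.0562 47.82981266384013 F [-42.97   5.58  53.8 ]
shift [ 0.0363  0.0004 -0.0433] yaw 0.17
tilt [21.2  0. ] mouth rel [ 0.0277 -0.0012 -0.0455] mouth z 0.0102 world [ 0.3671 -0.0111  0.0102] n 1103 cost 311.21629812202207 med 0.0005
tilt [21.2 -0.9] mouth rel [ 0.0302  0.0016 -0.0533] mouth z 0.0024 world [ 0.3699 -0.0087  0.0024] n 224 cost 70.80304436193629 med 0.0005
```

Call:
{"op": "arm_command", "data": {
  "series": [
    [[0.04, 0, 0, -0.01, 0], [0.04, 0, 0, -0.01, 0], [0.04, 0.025, 0, 0, 0], [0.04, 0.025, 0, 0, 0], [0.04, 0, 0, 0, 0]]
  ]
}}

```text
t: 15.1
tool_pos: [0.3017, -0.0022, 0.0704]
tool_rot: [0.06, 0.998, 0.0, 0.0]
wrist_force: [0.3, -0.2, -3.3]
finger_gap: 0.0562
finger_force: 40.9
```

```bash
python3 - <<'E'
from h import *
delta(.305,-.002,.1,83)
cone_fit(-7); cone_fit(-7,"top")
E
```

```text
t 15.1 pos [ 0.3017 -0.0022  0.0704] yang 83.1 grip 0.0562 40.92968254844891 F [ 0.3  -0.21 -3.28]
shift [-0.0033  0.0007 -0.0296] yaw 0.1
tilt [21.2  0.2] mouth rel [ 0.0257 -0.0011 -0.0463] mouth z 0.0246 world [ 0.3286 -0.0068  0.0246] n 1082 cost 298.4781420511338 med 0.0005
tilt [21.4 -0.4] mouth rel [ 0.0284  0.0013 -0.0503] mouth z 0.0208 world [ 0.3315 -0.0048  0.0208] n 464 cost 139.16413478785697 med 0.0005
```

Call:
{"op": "arm_command", "data": {
  "series": [
    [[0.04, 0, 0, 0.008, 0], [0.04, 0, 0, 0.004, 0], [0.04, -0.004, 0, 0.0005, 0], [0.04, -0.005, 0, 0.001, 0], [0.04, -0.005, 0, 0.001, 0], [0.04, -0.005, 0, 0.0015, 0], [0.04, -0.005, 0, 0.002, 0], [0.04, -0.005, 0, 0.002, 0], [0.04, 0, 0, 0, 0]]
  ]
}}

```text
t: 16.42
tool_pos: [0.3329, -0.0063, 0.0524]
tool_rot: [0.06, 0.998, -0.0, 0.002]
wrist_force: [0.5, -0.1, 5.1]
finger_gap: 0.0559
finger_force: 41.8
```

```bash
python3 - <<'E'
from h import *
delta(.305,-.002,.1,83)
cone_fit(-7); cone_fit(-7,"top")
E
```

```text
t 16.43 pos [ 0.3329 -0.0063  0.0524] yang 83.11 grip 0.0559 41.78300962699723 F [ 0.54 -0.1   5.13]
shift [ 0.0281  0.0009 -0.0477] yaw 0.11
tilt [ 7.5 -0.1] mouth rel [ 0.0134 -0.0011 -0.0494] mouth z 0.0031 world [ 0.346  -0.009   0.0031] n 1040 cost 255.99001695458372 med 0.0005
tilt [ 8.  -0.1] mouth rel [ 0.0127  0.0012 -0.0497] mouth z 0.0027 world [ 0.3455 -0.0067  0.0027] n 212 cost 19.303451137591235 med 0.0003
```

Call:
{"op": "arm_command", "data": {
  "series": [
    [[0.06, 0, 0, 0, 0], [0.0854, 0, 0, 0, 0], [0.0854, 0, 0, 0, 0], [0.0854, 0, 0, 0, 0], [0.0854, 0, 0, 0, 0]]
  ]
}}

```text
t: 17.25
tool_pos: [0.3309, -0.0059, 0.0508]
tool_rot: [0.06, 0.998, 0.0, -0.0]
wrist_force: [0.7, 0.5, 0.3]
finger_gap: 0.0854
finger_force: 0.0
```

```bash
python3 - <<'E'
from h import *
delta(.305,-.002,.1,83)
cone_fit(-7); cone_fit(-7,"top")
E
```

```text
t 17.25 pos [ 0.3309 -0.0059  0.0508] yang 83.11 grip 0.0854 0.0 F [0.74 0.48 0.34]
shift [ 0.0261  0.0007 -0.0492] yaw 0.11
tilt [0.1 0.7] mouth rel [ 0.0164 -0.0014 -0.0515] mouth z -0.0007 world [ 0.3469 -0.0093 -0.0007] n 947 cost 243.48420090009876 med 0.0005
tilt [5.6 0.1] mouth rel [ 0.0166  0.0001 -0.0335] mouth z 0.0174 world [ 0.3474 -0.0078  0.0174] n 258 cost 452.579598123591 med 0.0013
```

Call:
{"op": "arm_command", "data": {
  "series": [
    [[0.0854, -0.0082, 0, 0, 0], [0.0854, -0.0082, 0, 0.005, 0], [0.0854, 0, 0, 0.006, 0], [0.04, 0, 0, 0, 0], [0.04, 0, 0, 0, 0], [0.04, 0, 0, 0, 0], [0.04, 0, 0, 0, 0], [0.04, 0, 0, 0, 0], [0.04, 0, 0, -0.03, 0], [0.04, 0, 0, -0.03, 0], [0.04, 0, 0, 0, 0]]
  ],
  "newtons": 40
}}

```text
t: 18.82
tool_pos: [0.3489, -0.0082, 0.1015]
tool_rot: [0.06, 0.998, -0.0, 0.002]
wrist_force: [1.1, 0.1, -3.7]
finger_gap: 0.0572
finger_force: 44.4
```

```bash
python3 - <<'E'
from h import *
delta(.460,-.022,.1,83)
cone_fit(-7); cone_fit(-7,"top")
E
```

```text
t 18.82 pos [ 0.3489 -0.0082  0.1015] yang 83.11 grip 0.0572 44.42642580892425 F [ 1.13  0.15 -3.73]
shift [-0.1119 -0.0003  0.002 ] yaw 0.11
tilt [0.2 0.4] mouth rel [ 0.003  -0.0016 -0.0381] mouth z 0.0607 world [ 0.3496 -0.0097  0.0607] n 1210 cost 478.2903471530127 med 0.0005
none
```

Call:
{"op": "arm_command", "data": {
  "series": [
    [[0.04, -0.0225, 0, 0, 0], [0.04, -0.035, 0, 0, 0], [0.04, -0.035, 0, 0, 0], [0.04, -0.018, 0, 0, 0], [0.04, 0, 0, 0.012, 0], [0.04, 0, 0, 0.012, 0], [0.04, 0, 0, 0.004, 0], [0.04, 0, 0, 0.004, 0], [0.04, 0, 0, 0.004, 0], [0.04, 0, 0, 0.003, 0], [0.04, 0, 0, 0, 0], [0.04, 0, 0, 0, 0]]
  ]
}}

```text
t: 20.52
tool_pos: [0.456, -0.0209, 0.0641]
tool_rot: [0.06, 0.998, -0.0, -0.0]
wrist_force: [-10.0, 1.1, 16.7]
finger_gap: 0.057
finger_force: 46.7
```

```bash
python3 - <<'E'
from h import *
delta(.460,-.022,.064,83)
cone_fit(-7); cone_fit(-7,"top")
E
```

```text
t 20.52 pos [ 0.456  -0.0209  0.0641] yang 83.13 grip 0.057 46.725333684298676 F [-10.02   1.11  16.69]
shift [-0.0041 -0.0006  0.0001] yaw 0.13
tilt [-1.3 -0.1] mouth rel [-0.0004 -0.0012 -0.0409] mouth z 0.0232 world [ 0.4554 -0.022   0.0232] n 1075 cost 335.0942058634423 med 0.0005
none
```

Call:
{"op": "arm_command", "data": {
  "series": [
    [[0.04, 0, 0, 0, 0], [0.04, 0, 0, 0, 0], [0.04, 0, 0, -0.01, 0], [0.04, 0, 0, -0.02, 0], [0.04, 0, 0, -0.03, -3.1], [0.04, -0.02, 0, 0, 0], [0.04, -0.03, 0, 0, 0], [0.04, -0.028, 0, 0, 0], [0.04, 0, 0.02, 0, 0], [0.04, 0, 0.03, 0, 0], [0.04, 0, 0.03, 0, 0], [0.04, 0, 0.03, 0, 0], [0.04, 0, 0, 0, 0]]
  ]
}}

```text
t: 22.35
tool_pos: [0.5412, 0.086, 0.1204]
tool_rot: [0.031, 1.0, 0.0, -0.0]
wrist_force: [0.4, 0.1, -3.6]
finger_gap: 0.0568
finger_force: 44.4
```

```bash
python3 - <<'E'
from h import *
delta(.55,.2173,.09,86.2)
cone_fit(-4); cone_fit(-4,"top")
E
```

```text
t 22.35 pos [0.5412 0.086  0.1204] yang 86.43 grip 0.0568 44.41224774112925 F [ 0.4   0.13 -3.58]
shift [-0.0007  0.1316  0.0305] yaw 0.23
tilt [-0.3  0. ] mouth rel [ 0.0001  0.0009 -0.0413] mouth z 0.0791 world [0.5415 0.0848 0.0791] n 971 cost 396.8201873232334 med 0.0006
none
```

Call:
{"op": "arm_command", "data": {
  "series": [
    [[0.04, -0.001, 0.02, 0, 0], [0.04, 0, 0.03, 0, 0], [0.04, 0, 0.03, 0, 0], [0.04, 0, 0.03, 0, 0], [0.04, 0, 0.022, 0, 0], [0.04, 0, 0, 0, 0], [0.04, 0, 0, 0.02, 0], [0.04, 0, 0, 0.015, 0], [0.04, 0, 0, 0.008, 0], [0.04, 0, 0, 0, 0]]
  ]
}}

```text
t: 23.8
tool_pos: [0.551, 0.2145, 0.0768]
tool_rot: [0.033, 0.999, -0.0, -0.001]
wrist_force: [-0.7, -0.4, -3.0]
finger_gap: 0.0571
finger_force: 44.4
```

```bash
python3 - <<'E'
from h import *
delta(.55,.2173,.064,86.2)
for n in ("scene","top"):
    f=cams.grab_frame(n)
    cv2.imwrite("pics/s5%s.png"%n,f["pixels"][:,:,::-1])
a=cv2.imread("pics/s5scene.png")[140:290,180:400]; b=cv2.imread("pics/s5top.png")[150:350,190:350]
cv2.imwrite("pics/s5.png",np.hstack([cv2.resize(a,(480,400)),cv2.resize(b,(320,400))]))
for o in cams.cut_out(cams.grab_frame("scene"),"fallen_glass"): print(o["score"],o["bbox"])
E
```

```text
t 23.8 pos [0.551  0.2145 0.0768] yang 86.18 grip 0.0571 44.37919680291088 F [-0.7  -0.4  -3.03]
shift [0.0011 0.0027 0.0128] yaw -0.02
0.7 [291.9, 191.6, 31.1, 46.7]
```

View pics/s5.png

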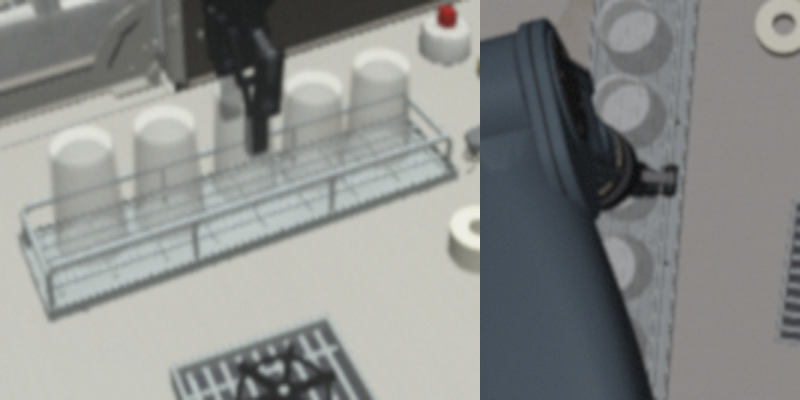

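Call:
{"op": "arm_command", "data": {
  "series": [
    [[0.04, 0.001, 0.002, 0.004, 0], [0.04, 0, 0, 0.004, 0], [0.04, 0, 0, 0.002, 0], [0.04, 0, 0, 0.001, 0], [0.04, 0, 0, 0, 0]]
  ]
}}

```text
t: 24.62
tool_pos: [0.5508, 0.2172, 0.0668]
tool_rot: [0.033, 0.999, -0.0, -0.0]
wrist_force: [1.2, 0.8, -3.4]
finger_gap: 0.057
finger_force: 44.4
```

Call:
{"op": "arm_command", "data": {
  "series": [
    [[0.04, 0, 0, 0.001, 0], [0.04, 0, 0, 0.001, 0], [0.04, 0, 0, 0, 0]]
  ]
}}

```text
t: 25.0
tool_pos: [0.5508, 0.2172, 0.0648]
tool_rot: [0.033, 0.999, -0.0, -0.0]
wrist_force: [0.7, -0.5, -2.9]
finger_gap: 0.0568
finger_force: 44.4
```

Call:
{"op": "arm_command", "data": {
  "series": [
    [[0.04, 0, 0, 0.001, 0], [0.04, 0, 0, 0.001, 0], [0.04, 0, 0, 0, 0]]
  ]
}}

```text
t: 25.38
tool_pos: [0.5512, 0.2172, 0.0641]
tool_rot: [0.033, 0.999, 0.0, 0.001]
wrist_force: [-2.6, -0.8, 3.3]
finger_gap: 0.0568
finger_force: 45.2
```

Contact with the lane floor; release, and go straight up.

Call:
{"op": "arm_command", "data": {
  "series": [
    [[0.065, 0, 0, 0, 0], [0.0854, 0, 0, 0, 0], [0.0854, 0, 0, 0, 0], [0.0854, 0, 0, 0, 0], [0.0854, 0, 0, 0, 0], [0.0854, 0, 0, -0.01, 0], [0.0854, 0, 0, -0.03, 0], [0.0854, 0, 0, -0.04, 0], [0.0854, 0, 0, -0.05, 0], [0.0854, 0, 0, -0.05, 0], [0.0854, 0.05, 0, 0, 0], [0.0854, 0.05, 0, 0, 0], [0.0854, 0.05, 0, 0, 0], [0.0854, 0, 0, 0, 0]]
  ]
}}

```text
t: 27.12
tool_pos: [0.3983, 0.2273, 0.2439]
tool_rot: [0.032, 0.999, 0.0, 0.0]
wrist_force: [0.7, 0.3, -0.4]
finger_gap: 0.0856
finger_force: 0.0
```

```bash
python3 - <<'E'
from h import *
delta(.55,.2173,.064,86.2)
f=cams.grab_frame("scene"); save(f,"s6.png"); cv2.imwrite("pics/s6c.png",cv2.resize(f["pixels"][140:320,180:420,::-1],(800,600)))
for t in ("fallen_glass","row_glass_1"):
    for o in cams.cut_out(f,t):
        p=world(f,o["pixels"]); zt=np.percentile(p[:,2],95); q=p[p[:,2]>zt-.006]
        print(t,round(o["score"],2),cv2.minEnclosingCircle(q[:,:2].astype(np.float32)),zt.round(4))
o=cams.cut_out(f,"spider_top")[0]; p=world(f,o["pixels"]); print("spider z",np.percentile(p[:,2],[50,80,95]))
E
```

```text
t 27.12 pos [0.3983 0.2273 0.2439] yang 86.35 grip 0.0856 0.0 F [ 0.67  0.32 -0.39]
shift [-0.1521 -0.0004  0.1799] yaw 0.15
fallen_glass 0.72 ((0.5508734583854675, 0.21315088868141174), 0.029232436791062355) 0.1117
fallen_glass 0.16 ((0.6297029852867126, 0.21132700145244598), 0.030672742053866386) 0.1057
row_glass_1 0.68 ((0.3909766376018524, 0.22569160163402557), 0.029851485043764114) 0.1137
row_glass_1 0.68 ((0.472735732793808, 0.21928644180297852), 0.0316266231238842) 0.1116
row_glass_1 0.67 ((0.6297029852867126, 0.21132700145244598), 0.030672742053866386) 0.1057
row_glass_1 0.59 ((0.7094675898551941, 0.20341156423091888), 0.030709534883499146) 0.1087
spider z [0.03248072 0.0338536  0.03495798]
```

View pics/s6c.png

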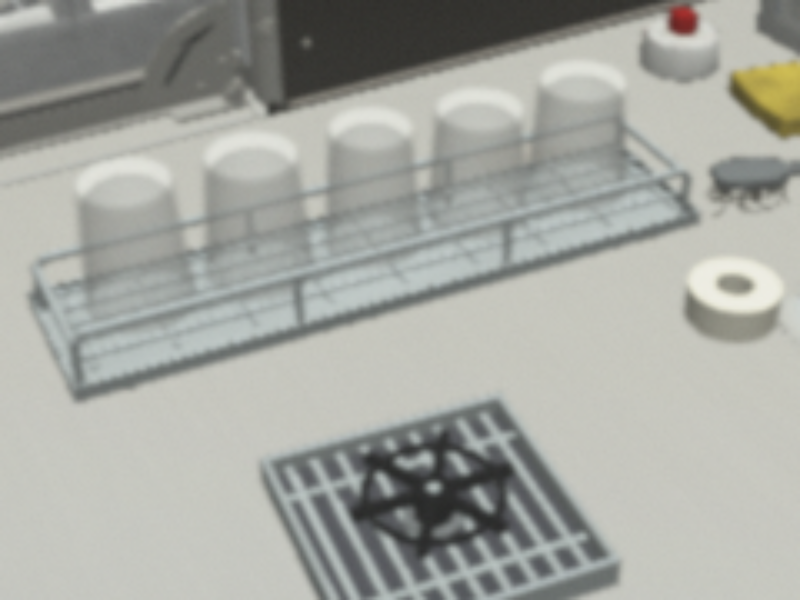

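All five tumblers stand upright in the lane, with the rinsed one in the middle at about (370,175) in the crop. The spider, at about (433,487), is back up.

```bash
python3 -c "
from cell import r
print(r.close_job())"
```

```text
the job is handed in; nothing more can be done
None
```

I handed the job in at about 27 s: the tumbler was turned mouth down, pressed to the bottom of the rinser spider's travel, and set down in the gap; the last picture shows it and the four row glasses upright and the spider back up, but no verdict came back.

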